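# Plug the terracotta gourd's block into its display plinth

### The arm

A 6-joint arm with a two-finger parallel gripper is mounted at the origin on the work surface. World frame = base frame: x ahead of the robot, y to its left, z up, the work surface at z = 0. Lengths are in m, angles in rad, forces in N, time in s.
With the tool pointing down it reaches from about 0.2 to 0.875 m from the base axis. Payload 3.4 kg.
Tool frame: the origin (TCP) lies midway between the tips of the shut fingers; the grasp point (between the pads) lies 19 mm behind it; z points along the fingers, y is the line along which they close (so a half turn about z gives the same grasp; the last joint's range is limited). The gripper opens to 94 mm and grips with 3 to 60 N. Pads are 16 mm wide; open, the fingers measure 119 mm over their backs; the gripper's body (75 mm by 177 mm) begins 78 mm behind the grasp point.
Start: joints at [-0.121, 0.276, 1.505, -0, 1.361, -0.121], TCP at [0.575, -0, 0.205] pointing down, gripper open.
Joint ranges: [-2.89, 2.89], [-0.75, 2.08], [0.22, 2.7], [-1.18, 4.32], [0.11, 2.71], [-2.7, 2.7]. Speed limits (rad/s): [2.57, 2.57, 3.14, 3.14, 3.14, 3.14].

### API

Orientations are given as a 3x3 rotation matrix whose columns are the frame's x, y, z axes.
In Python, from station import env gives the robot as it stands.
- The arm moves only by the tool apply_moves, never from a script. Its argument "series" is a list of rows, each a list of 3 entries, a list of its own where there are three numbers: the shift along the world's x, y, z in cm, then the turn, a rotation vector about the world's x, y, z in degrees, then the opening, from 0 (shut) to 1 (fully open). A call has 1 to 8 rows; each row shifts and turns the commanded pose from where the row before left it; what a row does not reach is not made up. A row lasts 1/12 s, in which the tool goes at most 41.7 mm and 7.16 degrees, less where a joint would pass 70% of its speed; a pose out of reach is approached as far as the arm can. A call with a gripper value outside its range is refused whole. The fingers move at their own pace and stop on an object; "force" is the grip in N (left out, the last holds). Time passes only in rows, so rows that do not move let the fingers close. It gives the time, the measured TCP pose, the force, the opening and the grip force at its end, in the units of the state.
- env.read_state(): the state, without advancing time (a new reading comes with each control period).
- env.get_image(name): name is "scene" or "side" or "wrist"; returns a dict with "pixels" (384x512x3 uint8, blue, green, red), "depth" (384x512 float32, m along the optical axis (not along the pixel's ray), 0 where there is no reading), "fov_y" (degrees; the focal length in pixels is half the picture's height over the tangent of half this angle, whatever the lens; pixels are square), "cx", "cy" (the principal point, pixels), "T" (4x4, takes a point from camera to world coordinates); the wrist camera has in their place "tool_from_camera" (4x4, takes a point from camera to tool coordinates, whose origin is the TCP and whose axes are the flange's). Camera axes: x right, y up, looking along -z (the intrinsics and any distortion apply to the point x, -y, -z); pixel columns grow to the right and rows downward; lengths in m; the calibration is good to about 2 mm. A picture is of the moment at which its call begins: read the wrist's pose just before it.
- env.job_done(): hands the job in; it is judged then, once.
The state is a dict: "clock": time; "q": joint angles; "joint_vel": joint speeds; "tau": joint torques, N m; "tcp_pos": TCP position; "eef_rot": TCP orientation; "ft_force": force on the tool from outside, world axes, zero at the start; "moment": the same for the moment, N m; "finger_gap": finger opening in m; "grip_force": force on a finger pad.
Only numpy, scipy, OpenCV 4.12 (cv2) and the standard library are available. Lean on these libraries where they do the work, as an engineer would, in place of code of your own. Each camera call takes 0.05 s, during which the arm holds its last target. There are 200 camera calls.

### The job

Mount the terracotta gourd for the show: plug its plywood block into the socket of the dark wooden plinth, with the gourd's length along the plinth's long side (either end first), pushed fully home and standing upright. Lower it in gently rather than dropping it, let go, and leave the white and the blue gourd standing where they are.

Things in the scene. Friction and masses are not known exactly. Their poses are not given: they have to be found in the camera images.
- gourd_terracotta_center (a point): Loose piece: brown terracotta double gourd lying on an upright pale plywood block. Block 56 (its x, the gourd's length) x 46 (y, the grasp) x 60 mm high, flat sides; gourd 52 x 31 mm, adds 27 on top (87 in all). About 0.2 kg. Point: on the block's axis, 46 mm above its underside; z up. Stands on the table, yaw within 25 degrees.
- plinth_socket (a point): Centre of the socket's mouth, top of the dark wooden plinth (fixed, 160 x 120 x 40 mm high; x along its length, z up). Blind socket 66 (x) x 56 (y) x 22 mm deep, flat cork-coloured floor, rim chamfered 6 mm: 5 mm play a side. Block fully home: its centre point is 24 mm above this point. The white plinth at the back is not involved.
- gourd_white_center (a point): Bystander: the same piece with a white glazed gourd; same size and centre point. Leave it standing.
- gourd_blue_center (a point): Bystander: the same piece with a blue glazed gourd; same size and centre point. Leave it standing.
There are look-alikes about, which are no part of the job. Leave any yellow look-alike of the part that bears gourd_blue_center alone. What is shaped like the part that bears gourd_terracotta_center but green is not meant.

How it is judged:
At the end, for the whole second after the job is handed in: The terracotta piece stands in the dark plinth's socket: centre within 12 mm of its axis and 19 to 29 mm above its mouth (24 is home), lengths aligned within 15 degrees either way round, upright within 7 degrees, at rest; white and blue gourds upright (8 degrees), within 30 mm of their starts (horizontal distance between gourd_terracotta_center and plinth_socket below 0.012 m and z of gourd_terracotta_center in the frame of plinth_socket between 0.019 and 0.029 m and angle between the x axis of gourd_terracotta_center and the x axis of plinth_socket, either way round below 0.26 rad and angle between gourd_terracotta_center's own z axis and vertical below 0.12 rad and linear speed of gourd_terracotta below 0.02 m/s and distance of each of gourd_white_center, gourd_blue_center from where it was at the start of the episode below 0.03 m and angle between each of gourd_white_center, gourd_blue_center's own z axis and vertical below 0.15 rad); the robot touches nothing.
It fails at once if the terracotta gourd is dropped into the socket (falling faster than 0.6 m/s there) (horizontal distance between gourd_terracotta_center and plinth_socket below 0.03 m and z of gourd_terracotta_center in the frame of plinth_socket below 0.07 m and linear speed of gourd_terracotta above 0.6 m/s).
It fails at once if the white or the blue gourd is moved by more than 30 mm (distance of any of gourd_white_center, gourd_blue_center from where it was at the start of the episode above 0.03 m).
It also fails if it takes over 40 s, if anything falls off the work surface, if the arm or the gripper's body presses on something with over 40 N, if the wrist force passes 120 N, or if a joint passes its speed limit or range.

## Working session

There is one attempt and no reset: what is moved stays moved. The work goes in short steps, Python scripts to look and compute and a tool call to move; the robot and the scene stay as the last step left them, time stands still between calls to the robot, and variables do not carry over. Pictures are saved under pics/ and viewed, at most 10 in all, crops included, and the job is handed in when it is done.

Besides the shell and the picture viewer there is one more tool, called after ">>>" as name([rows], argument=value, ...), one row to a line, values as JSON. apply_moves: Moves the arm, as the interface text tells. Its arguments: {"type":"object","properties":{"series":{"type":"array","items":{"type":"array"}},"force":{"type":"number"}},"required":["series"]}

```bash
mkdir -p pics && cat > h.py <<'E'
import numpy as np, cv2
from station import env
def snap(name, tag):
    s=env.read_state(); im=env.get_image(name)
    cv2.imwrite(f'pics/{tag}.png', im['pixels']); 
    if 'T' in im and im['T'] is not None: T=np.array(im['T'])
    else:
        W=np.eye(4); W[:3,:3]=np.array(s['eef_rot']); W[:3,3]=s['tcp_pos']; T=W@np.array(im['tool_from_camera'])
    np.savez(f'pics/{tag}.npz', d=im['depth'], T=T, f=192/np.tan(np.radians(im['fov_y'])/2), c=[im['cx'],im['cy']], p=im['pixels'])
    return im
def cloud(tag):
    z=np.load(f'pics/{tag}.npz'); d=z['d']; v,u=np.mgrid[:384,:512]
    P=np.stack([(u-z['c'][0])/z['f']*d, -(v-z['c'][1])/z['f']*d, -d],-1)
    W=P@z['T'][:3,:3].T+z['T'][:3,3]; W[d==0]=np.nan
    return W, z['p']
E
python3 - <<'E'
from h import *
a=snap('scene','scene0'); b=snap('side','side0')
print({k:(v if k not in('pixels','depth') else v.shape) for k,v in a.items()})
print({k:(v if k not in('pixels','depth') else v.shape) for k,v in b.items()})
s=env.read_state();print(s)
cv2.imwrite('pics/both.png',cv2.resize(np.vstack([a['pixels'],b['pixels']]),(400*1,600)))
E
```

```text
{'pixels': (384, 512, 3), 'depth': (384, 512), 'fov_y': 56.22686575511934, 'cx': 255.17730547867922, 'cy': 188.36896895860917, 'T': array([[ 0.40406159, -0.54415675,  0.73527387,  0.99373892],
       [ 0.91473019,  0.24186547, -0.32368158, -0.24426202],
       [-0.00170384,  0.8033645 ,  0.59548516,  0.49825839],
       [ 0.        ,  0.        ,  0.        ,  1.        ]])}
{'pixels': (384, 512, 3), 'depth': (384, 512), 'fov_y': 52.522715106281154, 'cx': 253.02871821271302, 'cy': 190.12027560125006, 'T': array([[-0.81257553,  0.46565619, -0.35055003,  0.22704706],
       [-0.58274481, -0.66080298,  0.47301999,  0.35278104],
       [-0.01137982,  0.58864567,  0.80831106,  0.62399641],
       [ 0.        ,  0.        ,  0.        ,  1.        ]])}
{'clock': 0.1, 'q': array([-1.21020781e-01,  2.76486076e-01,  1.50596257e+00, -2.12474737e-05,
        1.36068023e+00, -1.21055514e-01]), 'joint_vel': array([ 2.58819290e-04, -1.28954153e-03, -1.95824793e-03, -1.13019216e-03,
       -2.00165535e-03, -7.62013457e-06]), 'tau': array([ 2.09665013e-03, -4.05456018e+01, -2.37780511e+01,  7.03444169e-02,
        2.99401337e-02, -2.48708608e-05]), 'tcp_pos': array([5.74514631e-01, 3.35188022e-05, 2.04734798e-01]), 'eef_rot': array([[-3.90538588e-05,  9.99998833e-01, -1.52749669e-03],
       [ 9.99999986e-01,  3.93056866e-05,  1.64833365e-04],
       [ 1.64893211e-04, -1.52749023e-03, -9.99998820e-01]]), 'ft_force': array([ 0.8016229 ,  0.43067857, -0.72985859]), 'moment': array([0.03140316, 0.03152801, 0.00906944]), 'grip_force': 0.0, 'finger_gap': 0.0940120665405292}
```

View pics/scene0.png

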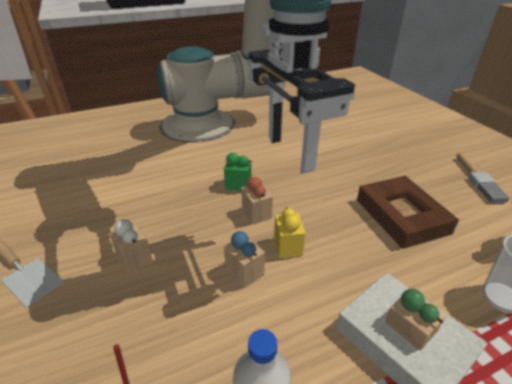

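View pics/side0.png

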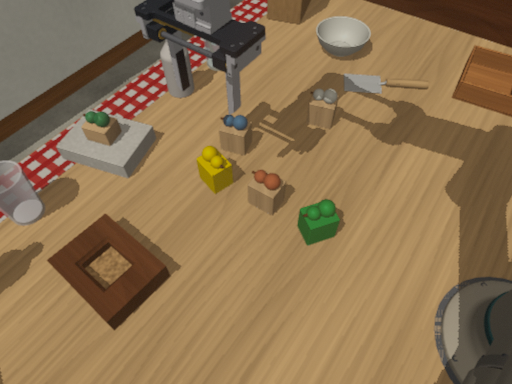

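The scene picture shows the terracotta gourd on its pale block at (257,200), with the look-alikes around it: solid green at (237,172), solid yellow at (290,235), and green on the white plinth at (415,310). The blue piece is at (246,258), the white one at (125,235), and the dark plinth at (407,210). In the side picture terracotta is at (266,188) and the dark plinth's socket at (108,265). Only the piece at (257,200)/(266,188) has a brown gourd on a pale plywood block.

```bash
cat > m.py <<'E'
from h import *
x0,x1,y0,y1,r=0.25,0.85,-0.35,0.4,0.001
img=np.zeros((int((x1-x0)/r),int((y1-y0)/r),3),np.uint8)
for tag in('scene0','side0'):
    W,p=cloud(tag)
    W=W.reshape(-1,3);p=p.reshape(-1,3)
    k=np.isfinite(W[:,0])&(W[:,0]>x0)&(W[:,0]<x1-.002)&(W[:,1]>y0)&(W[:,1]<y1-.002)&(W[:,2]<0.12)
    W=W[k];p=p[k];o=np.argsort(W[:,2])
    img[((x1-W[o,0])/r).astype(int)-1,((y1-W[o,1])/r).astype(int)-1]=p[o]
    for n,(lo,hi) in dict(top=(0.055,0.066),g=(0.068,0.1),pl=(0.036,0.044)).items():
        q=W[(W[:,2]>lo)&(W[:,2]<hi)]
        m=np.zeros(img.shape[:2],np.uint8); m[((x1-q[:,0])/r).astype(int)-1,((y1-q[:,1])/r).astype(int)-1]=255
        m=cv2.morphologyEx(m,cv2.MORPH_CLOSE,np.ones((7,7)))
        N,L,S,C=cv2.connectedComponentsWithStats(m)
        for i in range(1,N):
            if S[i,4]>150:
                pts=np.argwhere(L==i).astype(np.float32); w=np.c_[x1-pts[:,0]*r,y1-pts[:,1]*r].astype(np.float32)
                R=cv2.minAreaRect(w*1000); print(tag,n,S[i,4],np.round(w.mean(0),3),[np.round(a) for a in R])
cv2.imwrite('pics/map.png',cv2.resize(img,None,fx=1,fy=1))
cs=cv2.imread('pics/scene0.png')[140:290,200:470]; cd=cv2.imread('pics/side0.png')[90:330,40:350]
cv2.imwrite('pics/crops.png',np.vstack([img[:, :], cv2.resize(cd,(750,580))])[:1180]) if 0 else cv2.imwrite('pics/cropside.png',cv2.resize(cd,(775,600),interpolation=cv2.INTER_CUBIC))
E
python3 m.py
```

```text
scene0 top 183 [0.828 0.056] [array([826.,  54.]), array([60., 14.]), np.float64(27.0)]
scene0 top 1120 [ 0.609 -0.096] [array([601., -90.]), array([57., 47.]), np.float64(15.0)]
scene0 top 1103 [0.581 0.004] [array([577.,  10.]), array([47., 56.]), np.float64(73.0)]
scene0 top 1248 [ 0.499 -0.264] [array([ 493., -263.]), array([56., 46.]), np.float64(16.0)]
scene0 top 1133 [ 0.473 -0.013] [array([465.,  -6.]), array([58., 46.]), np.float64(3.0)]
scene0 top 979 [ 0.364 -0.009] [array([359.,  -7.]), array([55., 34.]), np.float64(58.0)]
scene0 g 1528 [0.824 0.066] [array([822.,  69.]), array([62., 36.]), np.float64(14.0)]
scene0 g 178 [0.811 0.247] [array([809., 249.]), array([11., 44.]), np.float64(68.0)]
scene0 g 986 [ 0.602 -0.091] [array([606., -91.]), array([52., 29.]), np.float64(7.0)]
scene0 g 868 [0.581 0.008] [array([579.,   8.]), array([29., 48.]), np.float64(80.0)]
scene0 g 1011 [ 0.494 -0.263] [array([ 497., -263.]), array([52., 30.]), np.float64(10.0)]
scene0 g 911 [ 0.467 -0.007] [array([471.,  -8.]), array([52., 27.]), np.float64(-0.0)]
scene0 g 836 [ 0.355 -0.005] [arra
[... 1283 characters left out ...]

side0 g 990 [0.573 0.013] [array([570.,  12.]), array([29., 53.]), np.float64(82.0)]
side0 g 947 [ 0.487 -0.259] [array([ 491., -259.]), array([56., 24.]), np.float64(11.0)]
side0 g 1022 [ 0.461 -0.003] [array([465.,  -2.]), array([57., 27.]), np.float64(4.0)]
side0 g 1032 [0.35 0.  ] [array([352.,   1.]), array([55., 27.]), np.float64(49.0)]
side0 pl 9904 [0.783 0.076] [array([802.,  71.]), array([133., 122.]), np.float64(15.0)]
side0 pl 14691 [0.594 0.272] [array([594., 271.]), array([121., 163.]), np.float64(86.0)]
side0 pl 180 [ 0.485 -0.24 ] [array([ 483., -241.]), array([56.,  8.]), np.float64(21.0)]
side0 pl 185 [0.454 0.012] [array([452.,   9.]), array([70., 35.]), np.float64(39.0)]
```

View pics/map.png

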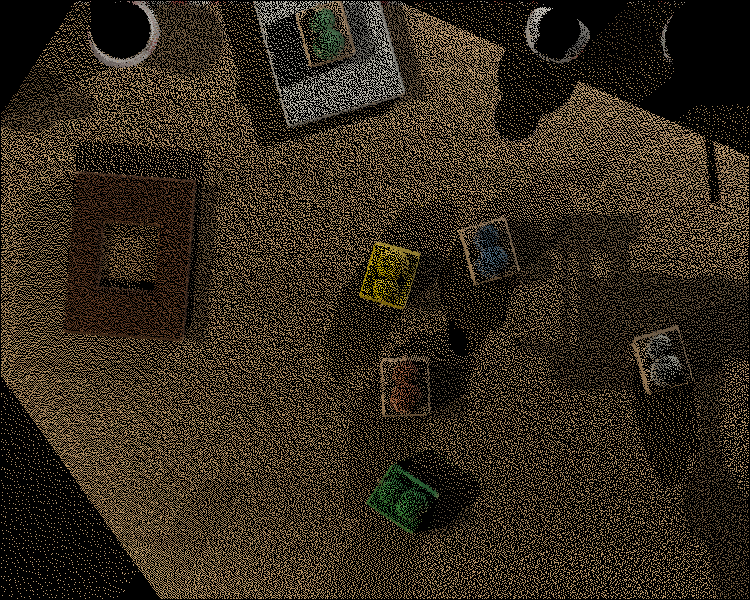

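View pics/cropside.png

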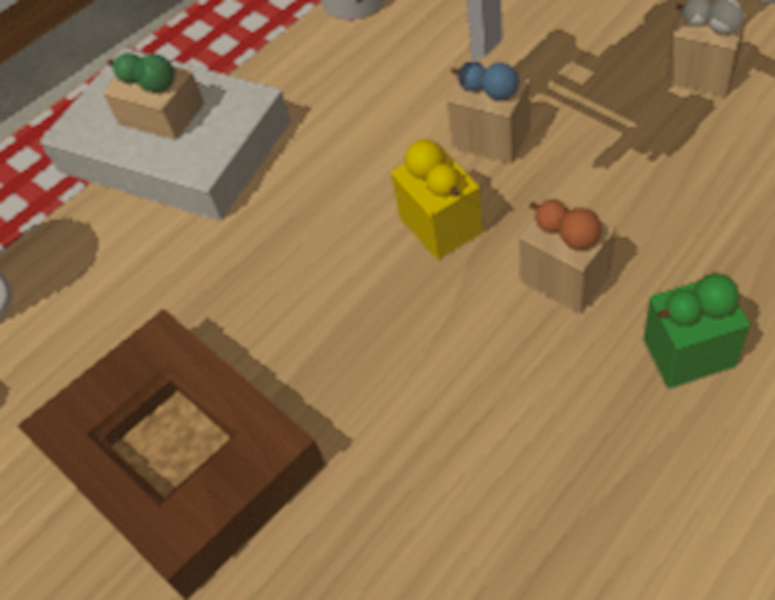

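The map and crop confirm the candidates. The brown gourd on pale plywood is at about (0.465,-0.005), yaw about 2°, and it is the one meant because it is brown on pale plywood. Solid green is at (0.355,-0.003), solid yellow at (0.575,0.011), and blue at (0.60,-0.09). The dark plinth is at about (0.594,0.271), yaw about -4°. I'm turning the gripper -88° and moving above it.

>>> apply_moves([
  [[-1.4, 0, 0], [0, 0, -6.8], 1],
  [[-1.4, 0, 0], [0, 0, -6.8], 1],
  [[-1.4, 0, 0], [0, 0, -6.8], 1],
  [[-1.4, 0, 0], [0, 0, -6.8], 1],
  [[-1.4, 0, 0], [0, 0, -6.8], 1],
  [[-1.4, 0, 0], [0, 0, -6.8], 1],
  [[-1.4, 0, 0], [0, 0, -6.8], 1],
  [[-1.1, -0.5, 0], [0, 0, -6.8], 1],
])

```text
clock: 0.77
tcp_pos: [0.4644, -0.0043, 0.2051]
eef_rot: [[0.816, 0.578, -0.001], [0.578, -0.816, 0.001], [-0.001, -0.001, -1.0]]
ft_force: [0.5, -0.2, 0.8]
finger_gap: 0.0941
grip_force: 0.0
```

>>> apply_moves([
  [[0, 0, 0], [0, 0, -6.8], 1],
  [[0, 0, 0], [0, 0, -6.8], 1],
  [[0, 0, 0], [0, 0, -6.8], 1],
  [[0, 0, 0], [0, 0, -6.8], 1],
  [[0, 0, 0], [0, 0, -6.4], 1],
  [[0, 0, 0], [0, 0, 0], 1],
  [[0, 0, 0], [0, 0, 0], 1],
])

```text
clock: 1.35
tcp_pos: [0.4658, -0.005, 0.2052]
eef_rot: [[0.999, 0.038, -0.001], [0.038, -0.999, 0.0], [-0.001, -0.0, -1.0]]
ft_force: [0.1, 0.6, 0.6]
finger_gap: 0.0938
grip_force: 0.0
```

```bash
python3 - <<'E'
from h import *
im=snap('wrist','w1'); s=env.read_state(); print(s['tcp_pos'],s['q'],s['eef_rot']); print(im['tool_from_camera'])
W,p=cloud('w1'); k=(W[...,2]>.054)&(W[...,2]<.066)
N,L,S,C=cv2.connectedComponentsWithStats(k.astype(np.uint8))
for i in range(1,N):
    if S[i,4]>300: print(S[i],[np.round(a,1) for a in cv2.minAreaRect((W[L==i][:,:2]*1000).astype(np.float32))])
E
```

```text
[ 0.46580933 -0.00493782  0.2052706 ] [-1.60106556e-01  1.10783313e-01  1.72105485e+00 -3.64696222e-05
  1.31032841e+00  1.37309506e+00] [[ 9.99292886e-01  3.75952333e-02 -5.72197704e-04]
 [ 3.75952719e-02 -9.99293046e-01  5.67074891e-05]
 [-5.69661256e-04 -7.81793186e-05 -9.99999835e-01]]
[[ 4.49998387e-04  9.65995762e-01  2.58557509e-01  7.48108345e-02]
 [ 9.99999898e-01 -4.41571398e-04 -9.06654863e-05  5.27277885e-04]
 [ 2.65891251e-05  2.58557523e-01 -9.65995863e-01 -1.79322415e-01]
 [ 0.00000000e+00  0.00000000e+00  0.00000000e+00  1.00000000e+00]]
[ 322   15   55   71 1396] [array([597.9, -91.1]), array([56.2, 46.3]), np.float64(15.5)]
[220  37  31  63 618] [array([577.8,  23.1]), array([19. , 56.9]), np.float64(77.8)]
[242  47  37  61 699] [array([569.3,  -4.8]), array([20.4, 56.3]), np.float64(69.8)]
[ 472  139   33   57 1035] [array([ 486.7, -257.2]), array([56.7, 33.4]), np.float64(15.3)]
[239 156  19  51 528] [array([461.4,   6.1]), array([56.4, 19.5]), np.float64(1.2)]
[263 156  19  51 519] [array([462.3, -20.9]), array([56.6, 19.5]), np.float64(3.9)]
[233 245  51  38 674] [array([357.5,  -9.6]), array([55.9, 28.5]), np.float64(56.1)]
```

View pics/w1.png

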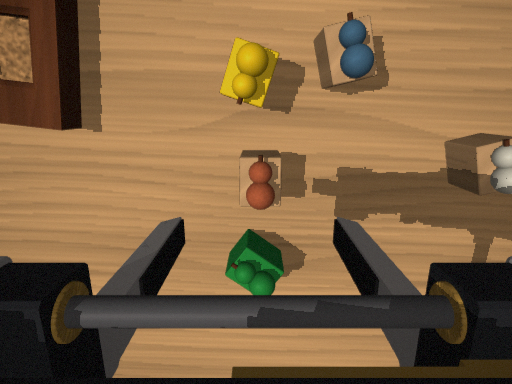

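The wrist view shows the brown gourd at (260,182), between yellow (250,72) and solid green (255,265), with free space on both finger sides. I measure the centre at (0.462,-0.007), yaw 2.5°. Descending now.

>>> apply_moves([
  [[-0.4, -0.2, -3], [0, 0, 0.3], 1],
  [[0, 0, -3.5], [0, 0, 0], 1],
  [[0, 0, -3.5], [0, 0, 0], 1],
  [[0, 0, -3], [0, 0, 0], 1],
  [[0, 0, -2], [0, 0, 0], 1],
  [[0, 0, -1.5], [0, 0, 0], 1],
  [[0, 0, -0.9], [0, 0, 0], 1],
  [[0, 0, 0], [0, 0, 0], 1],
])

```text
clock: 2.07
tcp_pos: [0.4606, -0.0068, 0.0298]
eef_rot: [[0.999, 0.041, -0.004], [0.041, -0.999, 0.001], [-0.004, -0.001, -1.0]]
ft_force: [-0.0, 0.0, -0.4]
finger_gap: 0.0939
grip_force: 0.0
```

>>> apply_moves([
  [[0, 0, 0], [0, 0, 0], 0.4],
  [[0, 0, 0], [0, 0, 0], 0.4],
  [[0, 0, 0], [0, 0, 0], 0.3],
  [[0, 0, 0], [0, 0, 0], 0.3],
  [[0, 0, 0], [0, 0, 0], 0.3],
  [[0, 0, 0], [0, 0, 0], 0.3],
  [[0, 0, 0], [0, 0, 0], 0.3],
  [[0, 0, 0], [0, 0, 0], 0.3],
], force=20)

```text
clock: 2.73
tcp_pos: [0.4621, -0.0069, 0.0317]
eef_rot: [[0.999, 0.04, 0.0], [0.04, -0.999, 0.0], [0.0, -0.0, -1.0]]
ft_force: [0.2, 0.0, 2.2]
finger_gap: 0.0459
grip_force: 20.0
```

>>> apply_moves([
  [[0, 0, 1], [0, 0, 0], 0.3],
  [[0, 0, 2.5], [0, 0, 0], 0.3],
  [[0, 0, 3.5], [0, 0, 0], 0.3],
  [[0, 0, 3.5], [0, 0, 0], 0.3],
  [[0, 0, 3], [0, 0, 0], 0.3],
  [[0, 2, 1], [0, 0, 0], 0.3],
  [[0.5, 3, 0], [0, 0, -2], 0.3],
  [[0.5, 3, 0], [0, 0, -2], 0.3],
])

```text
clock: 3.4
tcp_pos: [0.4725, 0.0734, 0.1777]
eef_rot: [[0.999, -0.034, 0.002], [-0.034, -0.999, -0.0], [0.002, 0.0, -1.0]]
ft_force: [0.4, -0.9, -1.4]
finger_gap: 0.0456
grip_force: 20.0
```

>>> apply_moves([
  [[0.5, 3, 0], [0, 0, -2.3], 0.3],
  [[0.5, 3, 0], [0, 0, 0], 0.3],
  [[0.5, 3, 0], [0, 0, 0], 0.3],
  [[0.5, 2, 0], [0, 0, 0], 0.3],
  [[0.5, 1, 0], [0, 0, 0], 0.3],
  [[0.5, 1, 0], [0, 0, 0], 0.3],
  [[0, 0, 0], [0, 0, 0], 0.3],
  [[0, 0, 0], [0, 0, 0], 0.3],
])

```text
clock: 4.07
tcp_pos: [0.502, 0.2023, 0.1761]
eef_rot: [[0.998, -0.07, -0.001], [-0.07, -0.998, -0.001], [-0.001, 0.001, -1.0]]
ft_force: [-0.8, -0.5, -1.2]
finger_gap: 0.0459
grip_force: 20.0
```

```bash
python3 - <<'E'
from h import *
im=snap('wrist','w2'); snap('side','s2'); snap('scene','c2'); s=env.read_state(); print(s['tcp_pos'],s['q'],s['eef_rot'],s['finger_gap'])
for t in('w2','s2','c2'):
    W,p=cloud(t); inb=(W[...,0]>.5)&(W[...,0]<.7)&(W[...,1]>.19)&(W[...,1]<.35)
    for n,lo,hi in(('top',.036,.044),('floor',.012,.025)):
        k=inb&(W[...,2]>lo)&(W[...,2]<hi)
        if n=='floor': k&=(abs(W[...,0]-.594)<.04)&(abs(W[...,1]-.27)<.035)
        N,L,S,C=cv2.connectedComponentsWithStats(k.astype(np.uint8))
        for i in range(1,N):
            if S[i,4]>150:
                q=W[L==i]; print(t,n,S[i],np.round(np.median(q,0),4),[np.round(a,1) for a in cv2.minAreaRect((q[:,:2]*1000).astype(np.float32))])
E
```

```text
[0.5017451  0.20175288 0.17640981] [ 2.54059345e-01  2.43430276e-01  1.62488077e+00 -6.14799860e-04
  1.27411719e+00  1.89616251e+00] [[ 9.97471352e-01 -7.10666273e-02 -6.60941278e-04]
 [-7.10671349e-02 -9.97471230e-01 -7.79066454e-04]
 [-6.03904284e-04  8.24067672e-04 -9.99999478e-01]] 0.045666648070665714
w2 top [  114     5   131   171 16339] [0.6074 0.2694 0.04  ] [array([592.6, 269.7]), array([120.4, 161.1]), np.float64(85.6)]
w2 floor [ 158   63   56   67 3515] [0.5943 0.2715 0.0185] [array([592.7, 270.8]), array([54.6, 66.3]), np.float64(85.7)]
s2 top [  47  216  120  107 4784] [0.5781 0.279  0.0383] [array([592.6, 269.9]), array([120.2, 163. ]), np.float64(85.6)]
s2 floor [  84  244   49   45 1121] [0.5991 0.2694 0.0168] [array([597.3, 269. ]), array([55.1, 60. ]), np.float64(85.5)]
c2 top [ 360  175  100   61 2350] [0.6096 0.2658 0.0388] [array([592.7, 269.3]), array([123.5, 162.1]), np.float64(85.3)]
c2 floor [388 195  37  22 419] [0.5849 0.2813 0.0174] [array([588.4, 276.7]), array([46.1, 59.6]), np.float64(86.2)]
```

View pics/w2.png

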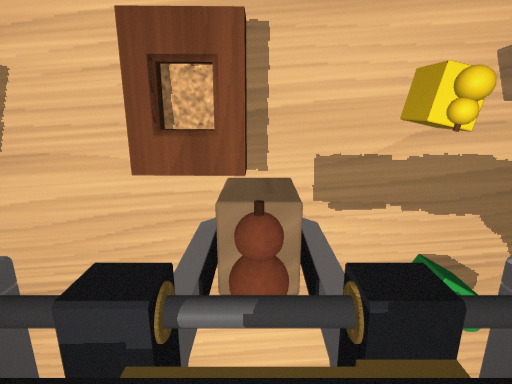

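The wrist view shows the block held squarely at (260,230) and the socket open at (187,97). Socket centre is (0.5926,0.270), yaw -4.4°. I'll move over it, descend part way, then check the alignment.

>>> apply_moves([
  [[1.5, 1, 0], [0, 0, -0.3], 0.3],
  [[2.5, 2, 0], [0, 0, 0], 0.3],
  [[2.5, 2, -1], [0, 0, 0], 0.3],
  [[1.6, 1.2, -2], [0, 0, 0], 0.3],
  [[1, 0.6, -2], [0, 0, 0], 0.3],
  [[0, 0, -2], [0, 0, 0], 0.3],
  [[0, 0, -1.2], [0, 0, 0], 0.3],
  [[0, 0, -0.6], [0, 0, 0], 0.3],
])

```text
clock: 4.88
tcp_pos: [0.5918, 0.2695, 0.086]
eef_rot: [[0.997, -0.076, -0.004], [-0.076, -0.997, -0.002], [-0.004, 0.002, -1.0]]
ft_force: [-0.2, 0.2, -2.2]
finger_gap: 0.0458
grip_force: 20.0
```

>>> apply_moves([
  [[0, 0, 0], [0, 0, 0], 0.3],
  [[0, 0, 0], [0, 0, 0], 0.3],
  [[0, 0, 0], [0, 0, 0], 0.3],
  [[0, 0, 0], [0, 0, 0], 0.3],
])

```text
clock: 5.22
tcp_pos: [0.5939, 0.271, 0.09]
eef_rot: [[0.997, -0.075, 0.003], [-0.075, -0.997, 0.001], [0.003, -0.001, -1.0]]
ft_force: [-0.1, -0.0, -0.9]
finger_gap: 0.0458
grip_force: 20.0
```

```bash
python3 - <<'E'
from h import *
snap('wrist','w3'); snap('side','s3'); snap('scene','c3'); s=env.read_state(); t=s['tcp_pos'];R=s['eef_rot'];print(t,np.degrees(np.arctan2(R[1][0],R[0][0])),s['ft_force'])
zt=t[2]-.0317+.06; print('ztop',zt)
for g in('w3','s3','c3'):
    W,p=cloud(g); Q=(W-t)@np.array(R)   # tool frame
    k=(abs(W[...,2]-zt)<.005)&(abs(Q[...,0])<.04)&(abs(Q[...,1])<.0235)
    q=Q[k]; print(g,len(q), np.round(np.percentile(q[:,0],[0.5,99.5])*1000,1), np.round(np.percentile(q[:,1],[0.5,99.5])*1000,1), [np.round(a,1) for a in cv2.minAreaRect((q[:,:2]*1000).astype(np.float32))])
    k=(W[...,2]>.037)&(W[...,2]<.043)&(abs(W[...,0]-.593)<.1)&(abs(W[...,1]-.27)<.08); print([np.round(a,1) for a in cv2.minAreaRect((W[k][:,:2]*1000).astype(np.float32))])
cd=np.load('pics/s3.npz')['p'][170:330,20:220]; cv2.imwrite('pics/s3c.png',cv2.resize(cd,(750,600),interpolation=cv2.INTER_CUBIC))
E
```

```text
[0.5934511  0.27111731 0.08949157] -4.301563930916097 [-0.11920627 -0.55529881 -1.3314529 ]
ztop 0.11779157315342573
w3 4026 [-26.   28.6] [-22.4  23.4] [array([1., 0.]), array([55.8, 46.9]), np.float64(0.1)]
[array([593.5, 269.4]), array([120.4, 158.5]), np.float64(85.7)]
s3 538 [-29.2  26.8] [-22.6  23. ] [array([-1.1, -0.1]), array([57.3, 46.4]), np.float64(0.8)]
[array([592.7, 270.1]), array([119.9, 161.7]), np.float64(85.6)]
c3 187 [-26.5  28.8] [-20.9  23.3] [array([1. , 0.7]), array([55.7, 45.4]), np.float64(0.1)]
[array([592.5, 269.5]), array([122.4, 162.7]), np.float64(85.8)]
```

View pics/s3c.png

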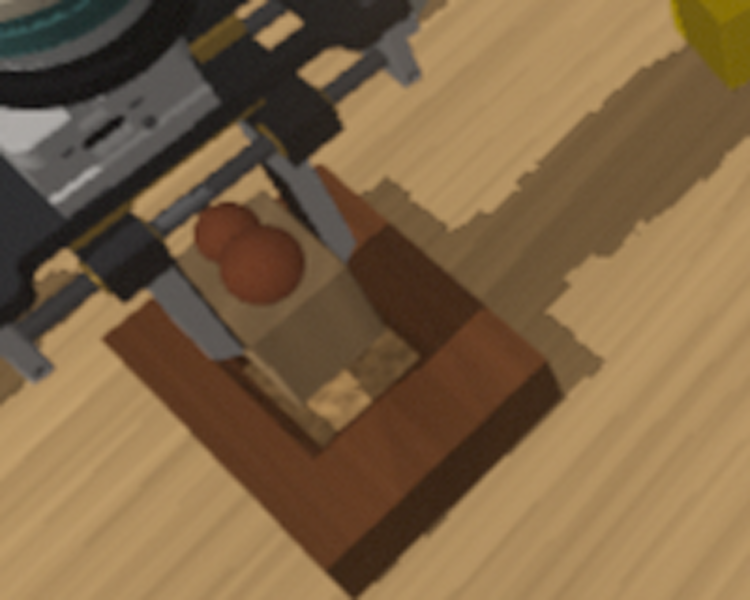

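The side crop shows the block over the socket, squarely aligned and centred within about 1 mm. Lowering slowly.

>>> apply_moves([
  [[-0.1, -0.1, -0.4], [0, 0, 0], 0.3],
  [[0, 0, -0.6], [0, 0, 0], 0.3],
  [[0, 0, -0.6], [0, 0, 0], 0.3],
  [[0, 0, -0.6], [0, 0, 0], 0.3],
  [[0, 0, -0.6], [0, 0, 0], 0.3],
  [[0, 0, -0.5], [0, 0, 0], 0.3],
  [[0, 0, -0.3], [0, 0, 0], 0.3],
  [[0, 0, 0], [0, 0, 0], 0.3],
])

```text
clock: 6.03
tcp_pos: [0.5914, 0.2698, 0.0513]
eef_rot: [[0.997, -0.075, -0.002], [-0.075, -0.997, -0.001], [-0.002, 0.001, -1.0]]
ft_force: [-0.2, 0.2, -2.1]
finger_gap: 0.0459
grip_force: 20.0
```

>>> apply_moves([
  [[0, 0, -0.1], [0, 0, 0], 0.3],
  [[0, 0, -0.1], [0, 0, 0], 0.3],
  [[0, 0, -0.1], [0, 0, 0], 0.3],
  [[0, 0, 0], [0, 0, 0], 0.3],
  [[0, 0, 0], [0, 0, 0], 0.3],
])

```text
clock: 6.45
tcp_pos: [0.5922, 0.27, 0.0497]
eef_rot: [[0.997, -0.075, 0.0], [-0.075, -0.997, 0.0], [0.0, -0.0, -1.0]]
ft_force: [0.2, -0.3, -2.3]
finger_gap: 0.0458
grip_force: 20.0
```

>>> apply_moves([
  [[0, 0, -0.1], [0, 0, 0], 0.3],
  [[0, 0, 0], [0, 0, 0], 0.3],
  [[0, 0, 0], [0, 0, 0], 0.3],
])

```text
clock: 6.7
tcp_pos: [0.5922, 0.2701, 0.0497]
eef_rot: [[0.997, -0.075, 0.001], [-0.075, -0.997, 0.0], [0.001, -0.0, -1.0]]
ft_force: [-1.4, -1.0, 5.3]
finger_gap: 0.0454
grip_force: 20.0
```

The vertical force went from -2.3 to +5.3 N and z held at 0.0497, so the block is on the socket floor. I'll release slowly and back off straight up.

>>> apply_moves([
  [[0, 0, 0], [0, 0, 0], 0.55],
  [[0, 0, 0], [0, 0, 0], 0.7],
  [[0, 0, 0], [0, 0, 0], 0.9],
  [[0, 0, 0], [0, 0, 0], 0.9],
  [[0, 0, 0], [0, 0, 0], 0.9],
  [[0, 0, 0], [0, 0, 0], 0.9],
])

```text
clock: 7.2
tcp_pos: [0.592, 0.27, 0.0483]
eef_rot: [[0.997, -0.075, -0.0], [-0.075, -0.997, -0.0], [-0.0, 0.0, -1.0]]
ft_force: [-0.7, 0.0, -1.0]
finger_gap: 0.0816
grip_force: 0.0
```

>>> apply_moves([
  [[0, 0, 1], [0, 0, 0], 0.9],
  [[0, 0, 2], [0, 0, 0], 0.9],
  [[0, 0, 3], [0, 0, 0], 0.9],
  [[0, 0, 3], [0, 0, 0], 0.9],
  [[0, 0, 3], [0, 0, 0], 0.9],
  [[0, 0, 2], [0, 0, 0], 0.9],
  [[-2, 0, 0], [0, 0, 0], 0.9],
  [[-2, 0, 0], [0, 0, 0], 0.9],
])

```text
clock: 7.87
tcp_pos: [0.5535, 0.2703, 0.1911]
eef_rot: [[0.997, -0.076, 0.005], [-0.076, -0.997, 0.002], [0.005, -0.002, -1.0]]
ft_force: [-0.2, -0.0, -1.0]
finger_gap: 0.085
grip_force: 0.0
```

>>> apply_moves([
  [[-2, 0, 0], [0, 0, 0], 0.9],
  [[-1, 0, 0], [0, 0, 0], 0.9],
  [[0, 0, 0], [0, 0, 0], 0.9],
  [[0, 0, 0], [0, 0, 0], 0.9],
])

```text
clock: 8.2
tcp_pos: [0.5226, 0.2702, 0.1892]
eef_rot: [[0.997, -0.075, 0.002], [-0.075, -0.997, 0.0], [0.002, -0.0, -1.0]]
ft_force: [1.1, -0.9, -0.6]
finger_gap: 0.0846
grip_force: 0.0
```

```bash
python3 - <<'E'
from h import *
im=snap('wrist','w4'); snap('side','s4'); print(env.read_state()['tcp_pos'])
for g in('w4','s4'):
    W,p=cloud(g); k=(W[...,2]>.07)&(W[...,2]<.086)&(abs(W[...,0]-.593)<.05)&(abs(W[...,1]-.27)<.05); q=W[k]
    A=np.c_[q[:,:2],np.ones(len(q))]; m=abs(q[:,2]-.078)<.004; c=np.linalg.lstsq(A[m],q[m,2],rcond=None)[0]
    print(g,len(q),np.median(q[m,2]),'tilt deg',np.degrees(c[:2]),[np.round(a,1) for a in cv2.minAreaRect((q[m][:,:2]*1000).astype(np.float32))])
cv2.imwrite('pics/s4v.png',np.load('pics/s4.npz')['p'])
E
```

```text
[0.52328029 0.27010597 0.18872862]
w4 1488 0.07802079188338842 tilt deg [-0.04131995 -0.04876462] [array([591.9, 269.6]), array([46. , 55.2]), np.float64(85.6)]
s4 565 0.07622075737953204 tilt deg [-0.05598237 -0.12088437] [array([591.7, 270.2]), array([45.6, 56.8]), np.float64(86.3)]
```

View pics/s4v.png

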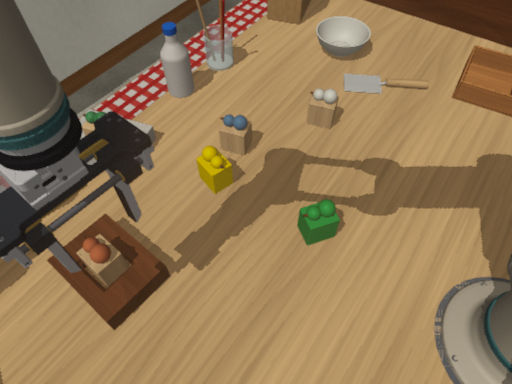

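The side picture shows the terracotta piece seated upright in the dark plinth at (100,255). The blue (235,130) and white (322,107) pieces haven't moved. The block's top is level at z 0.078, which is home, centred to about 1 mm, yaw about -4°.

```bash
python3 -c "
from station import env
print(env.job_done())"
```

```text
the job is handed in; nothing more can be done
None
```

The terracotta gourd is seated fully home and upright in the dark plinth's socket and released, the white and blue gourds were not moved, and the job is handed in (no verdict was returned).

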